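Transfer a row of medicine bottles to the practice rack in order

ROBOT

A 6-joint arm with a two-finger parallel gripper is mounted at the origin on the work surface. World frame = base frame: x ahead of the robot, y to its left, z up, the work surface at z = 0. Lengths are in m, angles in rad, forces in N, time in s.
With the tool pointing down it reaches from about 0.35 to 0.775 m from the base axis. Payload 5.5 kg.
Tool frame: the origin (TCP) lies between the finger pads; the fingertips stand 19 mm ahead of it and the grasp point (between the pads) is the TCP; z points along the fingers, y is the direction in which the jaws open and shut (so a half turn about z gives the same grasp; the last joint's range is limited). The gripper opens to 85 mm and grips with 20 to 120 N. Pads are 22 mm wide; open, the fingers measure 114 mm over their backs; the gripper's body (76 mm by 85 mm) begins 54 mm behind the grasp point. The pads swing forward as they close: fully open they stand 13 mm farther back than shut.
Start: joints at [1.118, 0.313, 0.046, 1.304, 0, 1.431], TCP at [0.177, 0.547, 0.25] pointing down, gripper open.
Joint ranges: [-2.76, 2.76], [-0.86, 1.69], [-1.03, 1.26], [-2.2, 2.34], [-1.47, 1.5], [-3.14, 3.14]. Speed limits (rad/s): [2.57, 2.57, 3.14, 3.14, 3.14, 3.14].

INTERFACE

Orientations are given as a unit quaternion [w, x, y, z].
In Python, from workcell import get_state, cams, workorder gives the robot as it stands.
- The arm moves only by the tool play_rows, never from a script. Its argument "series" is text: rows parted by semicolons, each of 7 numbers parted by spaces: the opening in per cent of the stroke, from 0 (shut) to 100 (fully open), then the shift along the tool's x, y, z in cm, then the turn, a rotation vector about the tool's x, y, z in degrees. A call has 1 to 12 rows; each row shifts and turns the commanded pose from where the row before left it, along the tool's axes as they then stand; what a row does not reach is not made up. A row lasts 1/8 s, in which the tool goes at most 62.5 mm and 10.7 degrees, less where a joint would pass 70% of its speed; a pose out of reach is approached as far as the arm can. A call with a gripper value outside its range is refused whole. The fingers move at their own pace and stop on an object; "newtons" is the grip in N (left out, the last holds). Time passes only in rows, so rows that do not move let the fingers close. It gives the time, the measured TCP pose, the force and the opening at its end, in the units of the state.
- get_state(): the state, without advancing time (a new reading comes with each control period).
- cams.read_camera(name): name is "scene" or "top" or "wrist"; returns the picture (384x512x3 uint8, red, green, blue); there is no depth.
- cams.get_calibration(name): a dict with "fx", "fy", "cx", "cy" (pixels), "rvec" (rotation vector, rad) and "tvec" (3), from world to camera coordinates, as OpenCV has them. Camera axes: x right, y down, z forward; pixel columns grow to the right and rows downward; lengths in m; the calibration is good to about 2 mm. A picture is of the moment at which its call begins: read the wrist's pose just before it. get_calibration takes no time and is no camera call; for the wrist camera it gives the pose at the moment of the call.
- workorder.hand_in(): hands the job in, once; it reports no verdict.
The state is a dict: "clock": time; "joint_pos": joint angles; "qvel": joint speeds; "tau": joint torques, N m; "tcp_pos": TCP position; "orientation": TCP orientation; "wrist_force": force on the tool from outside, world axes, zero at the start; "ft_torque": the same for the moment, N m; "finger_gap": finger opening in m.
Only numpy, scipy, OpenCV 4.12 (cv2) and the standard library are available. Lean on these libraries where they do the work, as an engineer would, in place of code of your own. Each camera call takes 0.05 s, during which the arm holds its last target.

TASK

Move the four amber medicine bottles from the row of grey seats into the empty white rack, one to a seat, keeping each upright. Keep their order, counted from the round black knob that each row has at one end: the bottle next to the grey row's knob goes into the seat next to the white rack's knob, and the others follow in the same sequence away from it. Leave all four standing on the floors of their seats, released and still.

Things in the scene. Friction and masses are not known exactly. Their poses are not given: they have to be found in the camera images.
- bottle_a: Loose dropper bottle, the tallest: round amber body 30 mm across, straight-walled to 58 mm up, white collar, thin black rubber teat on top; 92 mm high, about 70 g. Origin: centre of its underside; z up along its axis. It starts upright in seat_a, its underside about 9 mm above the table.
- bottle_b: Loose wide short vial: round amber body 34 mm across, straight-walled to 55 mm up, sloping shoulder, aluminium cap 22 mm across; 71 mm high, about 80 g. Origin: centre of its underside; z up along its axis. It starts upright in seat_b, its underside about 9 mm above the table.
- bottle_c: Loose square bottle: amber body 30 x 30 mm with flat sides to 66 mm up, round white cap 24 mm across; 84 mm high, about 90 g; its sides are within about 0.1 rad of parallel to its seat's. Origin: centre of its underside; z up along its axis. It starts upright in seat_c, its underside about 9 mm above the table.
- bottle_d: Loose slim tube bottle: round amber body 26 mm across, straight-walled to 64 mm up, white cap 29 mm across covering the whole top; 82 mm high, about 60 g. Origin: centre of its underside; z up along its axis. It starts upright in seat_d, its underside about 9 mm above the table.
- seat_a: Fixed grey square seat where bottle_a starts, one of four alike forming the first row, whose order varies. 58 x 58 mm, inside 48 x 48. Origin: centre of its underside, 5 mm above the table; floor 9 mm, wall tops 19 mm above the table. The row runs along the seats' common y axis, centres 64 mm apart.
- seat_b: Fixed grey square seat where bottle_b starts, one of four alike forming the first row, whose order varies. 58 x 58 mm, inside 48 x 48. Origin: centre of its underside, 5 mm above the table; floor 9 mm, wall tops 19 mm above the table. The row runs along the seats' common y axis, centres 64 mm apart.
- seat_c: Fixed grey square seat where bottle_c starts, one of four alike forming the first row, whose order varies. 58 x 58 mm, inside 48 x 48. Origin: centre of its underside, 5 mm above the table; floor 9 mm, wall tops 19 mm above the table. The row runs along the seats' common y axis, centres 64 mm apart.
- seat_d: Fixed grey square seat where bottle_d starts, one of four alike forming the first row, whose order varies. 58 x 58 mm, inside 48 x 48. Origin: centre of its underside, 5 mm above the table; floor 9 mm, wall tops 19 mm above the table. The row runs along the seats' common y axis, centres 64 mm apart.
- rack: Fixed empty white rack, 66 x 320 mm, long along its y. Origin: centre of its underside, on the table. Four seats, 48 x 48 mm inside, centred at x = 0, y = -96, -32, 32, 96 mm; floors 9 mm, wall tops 19 mm above the table. Its round black knob, 24 mm across, top 45 mm above the table, is at y = +144 mm, next to the seat at y = 96; a flat plate is at the other end.
- row_knob: Fixed round black knob, 24 mm across, 36 mm high, at one end of the row of grey seats; which end varies, and the other end has a flat 3 mm plate. Origin: centre of its underside, 5 mm above the table, in line with the seats' centres, 48 mm beyond the end seat's centre.
Not all that is in view belongs to the job. Leave any blue look-alike of the bottle_a alone. Leave any blue look-alike of the bottle_b alone.

How it is judged:
By the outcome, as a careful person would: the job done as asked, in the order asked, and still so for the second after the job is handed in, with the robot touching nothing.
It also fails if it takes over 106 s, if anything falls off the work surface, if the arm or the gripper's body presses on something with over 40 N, if the wrist force passes 120 N, or if a joint passes its speed limit or range.

## Working session

There is one attempt and no reset: what is moved stays moved. The work goes in short steps, Python scripts to look and compute and a tool call to move; the robot and the scene stay as the last step left them, time stands still between calls to the robot, and variables do not carry over. Pictures are saved under pics/ and viewed, and the job is handed in when it is done.

Besides the shell and the picture viewer there is one more tool, called after "Call:" as a command line: name --argument value ..., lists and objects as JSON in quotes. play_rows: Moves the arm, as the interface text tells. Its arguments: {"type":"object","properties":{"series":{"type":"string"},"newtons":{"type":"number"}},"required":["series"]}

```bash
ls; mkdir -p pics; python3 - <<'E'
from workcell import get_state, cams, workorder
import cv2
s=get_state();print(s)
for n in ("scene","top","wrist"):
    c=cams.get_calibration(n);print(n,c)
    im=cams.read_camera(n);cv2.imwrite(f"pics/{n}0.png",im[:,:,::-1])
E
```

```text
pics
{'clock': 0.0, 'joint_pos': array([1.11840950e+00, 3.14011301e-01, 4.49895761e-02, 1.30357194e+00,
       7.91096332e-06, 1.43120397e+00]), 'qvel': array([ 0.00090511,  0.00111977,  0.00016283, -0.00127868,  0.0011854 ,
        0.00162087]), 'tau': array([ 1.11399511e-04, -4.80629933e+01,  2.98533243e+01,  1.95029809e-02,
       -2.93596649e-04,  2.71285522e-06]), 'tcp_pos': array([0.17673828, 0.54668124, 0.24940695]), 'orientation': array([-2.65913737e-04,  1.55760375e-01,  9.87794461e-01, -8.58437663e-04]), 'wrist_force': array([-0.30713632,  1.66777922,  0.41525398]), 'ft_torque': array([0.00763205, 0.01444549, 0.0114928 ]), 'finger_gap': 0.08529963145540571}
scene {'fx': 451.01108316117626, 'fy': 451.01108316117626, 'cx': 253.15770456917315, 'cy': 188.13603433746982, 'rvec': array([ 1.50449674,  1.84984436, -0.90338137]), 'tvec': array([ 0.08083608, -0.26790904,  1.63034778])}
top {'fx': 410.11371545787176, 'fy': 410.11371545787176, 'cx': 252.54684137210998, 'cy': 195.14177541082336, 'rvec': array([ 2.17384965, -2.13480669,  0.10261346]), 'tvec': array([-0.00598444,  0.50996826,  0.936175  ])}
wrist {'fx': 314.1919477307606, 'fy': 314.1919477307606, 'cx': 250.41557107094647, 'cy': 188.59092833561692, 'rvec': array([-2.35661419, -1.71324855, -0.230116  ]), 'tvec': array([-0.57454113, -0.03405152,  0.37888093])}
```

View pics/scene0.png

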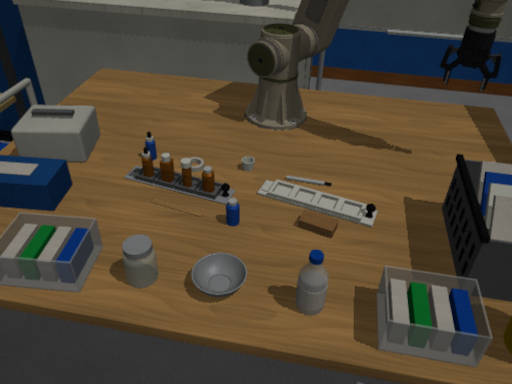

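View pics/top0.png

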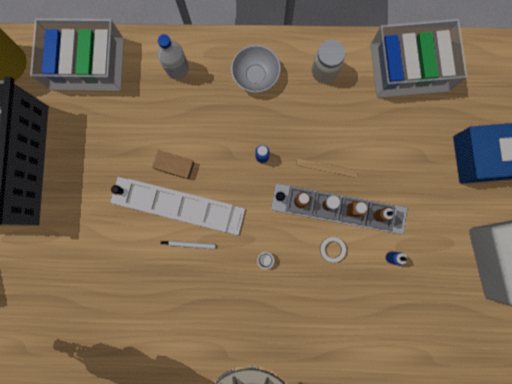

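View pics/wrist0.png

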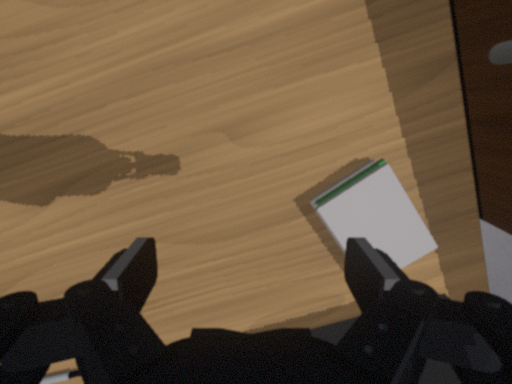

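The top view shows the white rack from (118,190) to (240,220), with its knob at the left end. The grey row runs from (280,197) to (400,215), with its knob also at the left. I'll zoom in on both.

```bash
python3 - <<'E'
import cv2
im=cv2.imread("pics/top0.png")
cv2.imwrite("pics/t_rack.png",cv2.resize(im[165:245,100:260],None,fx=5,fy=5,interpolation=cv2.INTER_CUBIC))
cv2.imwrite("pics/t_row.png",cv2.resize(im[170:250,262:422],None,fx=5,fy=5,interpolation=cv2.INTER_CUBIC))
im=cv2.imread("pics/scene0.png")
cv2.imwrite("pics/s_row.png",cv2.resize(im[120:240,110:260],None,fx=5,fy=5,interpolation=cv2.INTER_CUBIC))
E
```

```text
(no output)
```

View pics/t_rack.png

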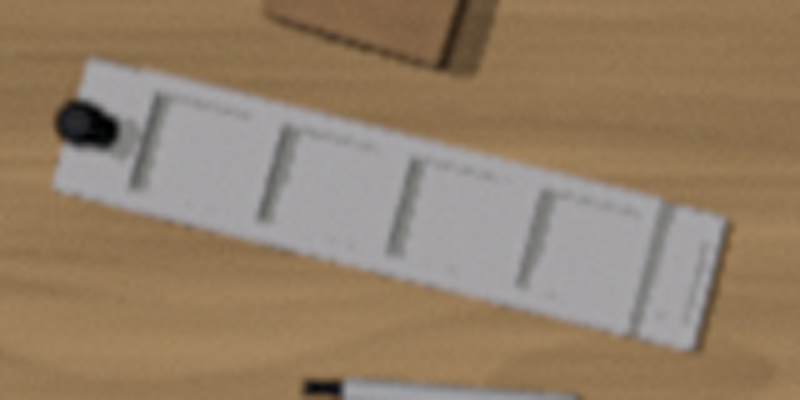

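View pics/t_row.png

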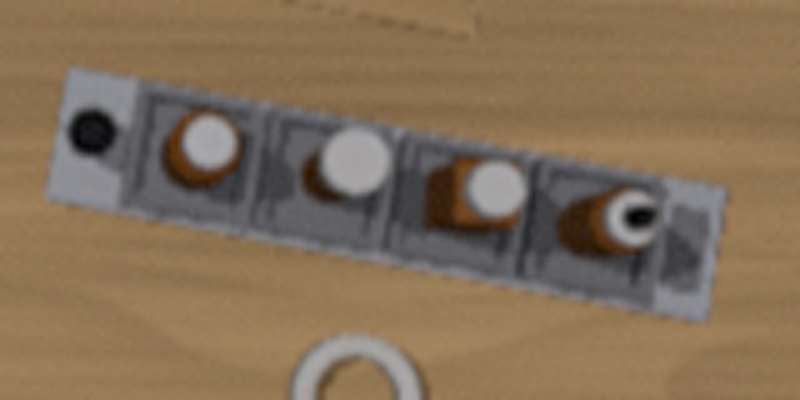

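View pics/s_row.png

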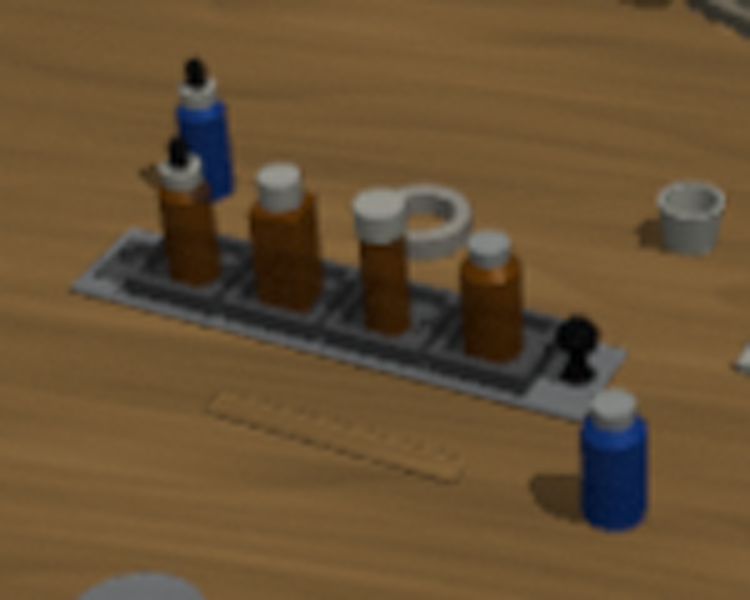

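Counted from the knob, the grey row holds the short vial b, the tube d, the square c and the dropper a. I'll work out the poses next.

```bash
cat > h.py <<'E'
import numpy as np, cv2
from workcell import get_state, cams
from scipy.spatial.transform import Rotation as R
def cam(n,c=None):
    c=c or cams.get_calibration(n)
    K=np.array([[c['fx'],0,c['cx']],[0,c['fy'],c['cy']],[0,0,1]])
    return K,np.array(c['rvec']),np.array(c['tvec'])
def back(C,uv,z):
    K,r,t=C; M=cv2.Rodrigues(r)[0]; o=-M.T@t
    d=M.T@np.linalg.inv(K)@np.array([uv[0],uv[1],1.]); return (o+d*(z-o[2])/d[2])[:2]
def proj(C,P):
    return cv2.projectPoints(np.atleast_2d(np.array(P,float)),C[1],C[2],C[0],None)[0][:,0]
E
python3 - <<'E'
from h import *
C=cam("top")
def T(p,off): return (p[0]/5+off[0]-.4,p[1]/5+off[1]-.4)
print("rack")
co=[(88,58),(730,217),(697,350),(53,187)]
for z in(0,.009,.019):
    P=[back(C,T(p,(100,165)),z) for p in co]; c=np.mean(P,0)
    print(z,np.round(P,4).tolist(),c.round(4),[np.linalg.norm(P[i]-P[i-1]).round(4) for i in range(4)], np.arctan2(*( (P[0]+P[3]-P[1]-P[2])[::1])).round(4))
print("knob top",back(C,T((75,122),(100,165)),.043))
print("row")
co=[(70,68),(726,187),(706,322),(47,198)]
for z in(.005,.008,.019):
    P=[back(C,T(p,(262,170)),z) for p in co]; c=np.mean(P,0)
    print(z,np.round(P,4).tolist(),c.round(4),[np.linalg.norm(P[i]-P[i-1]).round(4) for i in range(4)], np.arctan2(*( (P[0]+P[3]-P[1]-P[2])[::1])).round(4))
print("knob",back(C,T((92,131),(262,170)),.038))
for n,p,z in (("b",(211,141),.080),("d",(355,161),.091),("c",(497,189),.093),("a",(641,215),.101)):
    print(n,back(C,T(p,(262,170)),z))
E
```

```text
rack
0 [[0.5543, 0.3365], [0.4817, 0.02], [0.4175, 0.0345], [0.4905, 0.35]] [0.486  0.1852] [np.float64(0.0652), np.float64(0.3247), np.float64(0.0659), np.float64(0.3239)] 0.2266
0.009 [[0.5529, 0.3333], [0.481, 0.0197], [0.4173, 0.034], [0.4897, 0.3467]] [0.4852 0.1834] [np.float64(0.0646), np.float64(0.3217), np.float64(0.0653), np.float64(0.3209)] 0.2266
0.019 [[0.5514, 0.3297], [0.4802, 0.0193], [0.4171, 0.0335], [0.4888, 0.343]] [0.4844 0.1814] [np.float64(0.0639), np.float64(0.3184), np.float64(0.0646), np.float64(0.3176)] 0.2266
knob top [0.51730836 0.32555102]
row
0.005 [[0.5427, -0.0515], [0.4905, -0.3653], [0.4261, -0.3544], [0.4795, -0.0412]] [ 0.4847 -0.2031] [np.float64(0.064), np.float64(0.3181), np.float64(0.0654), np.float64(0.3177)] 0.1669
0.008 [[0.5423, -0.0513], [0.4903, -0.3642], [0.426, -0.3533], [0.4793, -0.0412]] [ 0.4845 -0.2025] [np.float64(0.0638), np.float64(0.3172), np.float64(0.0652), np.float64(0.3167)] 0.1669
0.019 [[0.5407, -0.0509], [0.4893, -0.3603], [0.4257, -0.3495], [0.4784, -0.0409]] [ 0.4835 -0.2004] [np.float64(0.0631), np.float64(0.3136), np.float64(0.0644), np.float64(0.3131)] 0.1669
knob [ 0.50851559 -0.06085535]
b [ 0.50019496 -0.1117024 ]
d [ 0.49126928 -0.17349931]
c [ 0.47988305 -0.23477573]
a [ 0.46903142 -0.29443094]
```

```bash
cat >> h.py <<'E'
def plan(x,y,z,yawdeg):
    s=get_state(); q=s['orientation']; Rm=R.from_quat([q[1],q[2],q[3],q[0]])
    yd=Rm.apply([0,1,0]); yaw=np.degrees(np.arctan2(yd[1],yd[0]))
    d=np.array([x,y,z])-s['tcp_pos']
    sh=Rm.inv().apply(d)*100
    tz=-(yawdeg-yaw); tz=(tz+180)%360-180
    # shift in target tool frame (if turned first)
    a=np.radians(yawdeg); Y=np.array([np.cos(a),np.sin(a),0]); Z=np.array([0,0,-1.]); X=np.cross(Y,Z)
    print("t",round(s['clock'],2),"tcp",s['tcp_pos'].round(4),"gap",round(s['finger_gap'],4),"tilt",(np.degrees(np.arccos(-Rm.apply([0,0,1])[2]))).round(2))
    print("shift now-frame cm",sh.round(2),"| after-turn frame cm",(np.array([X@d,Y@d,Z@d])*100).round(2),"turn z deg",round(tz,2),"q",s['joint_pos'].round(2))
SR={k:v for k,v in zip("bdca",[96,32,-32,-96])}
E
python3 - <<'E'
from h import *
s=get_state();K,r,t=cam("wrist");M=cv2.Rodrigues(r)[0]
q=s['orientation']; Rm=R.from_quat([q[1],q[2],q[3],q[0]])
print("cam in tool",Rm.inv().apply(-M.T@t-s['tcp_pos']), "axes",Rm.inv().apply(M))
plan(.5002,-.1117,.2,-9.6)
plan(.4835,-.2031,.28,-9.6)
E
```

```text
cam in tool [ 0.0674787   0.00052933 -0.12367848] axes [[-1.01331407e-03  9.99999458e-01  2.37299060e-04]
 [-9.63814838e-01 -9.13390576e-04 -2.66571047e-01]
 [-2.66570686e-01 -4.98832549e-04  9.63815242e-01]]
t 0.15 tcp [0.1768 0.5468 0.2496] gap 0.085 tilt 0.08
shift now-frame cm [-51.04 -52.69   5.02] | after-turn frame cm [-59.53  42.87   4.96] turn z deg 81.68 q [ 1.12  0.31  0.05  1.3  -0.    1.43]
t 0.15 tcp [0.1768 0.5468 0.2496] gap 0.085 tilt 0.08
shift now-frame cm [-52.26 -61.91  -2.96] | after-turn frame cm [-68.82  42.75  -3.04] turn z deg 81.68 q [ 1.12  0.31  0.05  1.3  -0.    1.43]
```

Call:
play_rows --series "75 0 0 0 0 0 10.2;75 0 0 0 0 0 10.2;75 0 0 0 0 0 10.2;75 0 0 0 0 0 10.2;75 0 0 0 0 0 10.2;75 0 0 0 0 0 10.2;75 0 0 0 0 0 10.2;75 0 0 0 0 0 10.2;75 -4.5 3.1 0 0 0 0;75 -4.5 3.1 0 0 0 0;75 -4.5 3.1 0 0 0 0;75 -4.5 3.1 0 0 0 0" --newtons 25

```text
clock: 1.65
tcp_pos: [0.2698, 0.3475, 0.2501]
orientation: [0.0, 0.763, 0.646, 0.0]
wrist_force: [1.5, 0.6, -0.3]
finger_gap: 0.0641
```

Call:
play_rows --series "75 -4.5 3.1 0 0 0 0;75 -4.5 3.1 0 0 0 0;75 -4.5 3.1 0 0 0 0;75 -4.5 3.1 0 0 0 0;75 -4.5 3.1 0 0 0 0;75 -4.5 3.1 0 0 0 0;75 -4.5 3.1 0 0 0 0;75 -4.5 3.1 0 0 0 0;75 -4 3 0 0 0 0;75 0 0 0 0 0 0;75 0 0 0 0 0 0"

```text
clock: 3.02
tcp_pos: [0.4768, -0.0911, 0.2498]
orientation: [-0.001, 0.764, 0.646, -0.0]
wrist_force: [0.3, 0.4, 0.2]
finger_gap: 0.0638
```

```bash
python3 - <<'E'
from h import *
plan(.5002,-.1117,.2,-9.6)
C=cam("wrist"); np.save("c1.npy",np.array(C,dtype=object),allow_pickle=True)
cv2.imwrite("pics/w1.png",cams.read_camera("wrist")[:,:,::-1])
E
```

```text
t 3.02 tcp [ 0.4768 -0.0911  0.2498] gap 0.0638 tilt 0.1
shift now-frame cm [-1.64  2.65  4.97] | after-turn frame cm [-1.64  2.65  4.98] turn z deg 0.04 q [-0.35  0.14 -0.18  1.26  0.    1.38]Traceback (most recent call last):
  File "<stdin>", line 3, in <module>
ValueError: could not broadcast input array from shape (3,3) into shape (3,)
```

```bash
cat >> h.py <<'E'
import pickle
def snap(n,name):
    C=cam(n); im=cams.read_camera(n)
    pickle.dump(C,open(f"pics/{name}.pkl","wb")); cv2.imwrite(f"pics/{name}.png",im[:,:,::-1]); return C,im
def load(name): return pickle.load(open(f"pics/{name}.pkl","rb"))
E
python3 - <<'E'
from h import *
snap("wrist","w1")
E
```

```text
(no output)
```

View pics/w1.png

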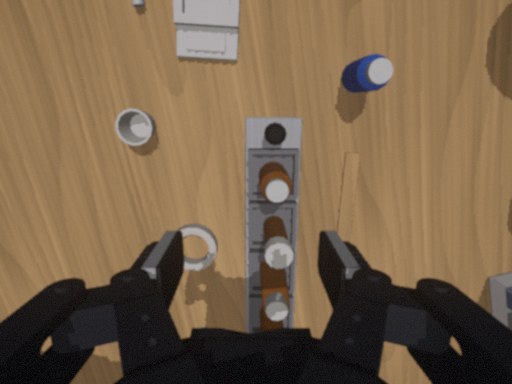

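The wrist view shows cap centres at about (277,190) for b, (279,252) for d and (276,309) for c, with the knob at (275,133).

```bash
python3 - <<'E'
from h import *
C=load("w1")
for n,p,z in (("knob",(275.5,133),.038),("b",(277,189.5),.080),("d",(279,252),.091),("c",(276,308.5),.093)): print(n,back(C,p,z))
im=cv2.imread("pics/w1.png");cv2.imwrite("pics/w1z.png",cv2.resize(im[110:340,220:330],None,fx=2.6*2/2,fy=2.6,interpolation=cv2.INTER_CUBIC))
E
```

```text
knob [ 0.50872351 -0.05976475]
b [ 0.49965293 -0.10919366]
d [ 0.49188465 -0.1697403 ]
c [ 0.47960391 -0.2317408 ]
```

View pics/w1z.png

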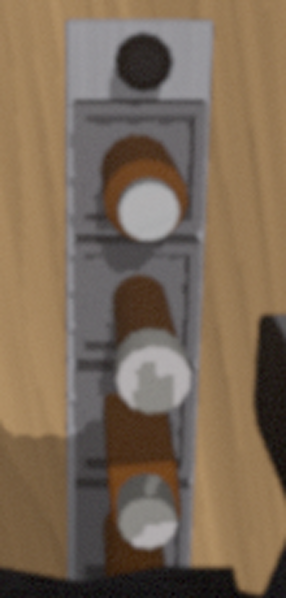

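```bash
python3 - <<'E'
from h import *
plan(.500,-.1105,.048,-9.6)
E
```

```text
t 3.08 tcp [ 0.4767 -0.0906  0.25  ] gap 0.0642 tilt 0.08
shift now-frame cm [-1.59  2.65 20.2 ] | after-turn frame cm [-1.57  2.62 20.2 ] turn z deg 0.11 q [-0.35  0.14 -0.18  1.26  0.    1.38]
```

Call:
play_rows --series "75 -1.6 2.6 4 0 0 0;75 0 0 5 0 0 0;75 0 0 5 0 0 0;75 0 0 4 0 0 0;75 0 0 2.2 0 0 0;75 0 0 0 0 0 0;0 0 0 0 0 0 0;0 0 0 0 0 0 0;0 0 0 0 0 0 0;0 0 0 0 0 0 0;0 0 0 0 0 0 0;0 0 0 0 0 0 0" --newtons 30

```text
clock: 4.58
tcp_pos: [0.5015, -0.1115, 0.05]
orientation: [0.001, 0.763, 0.646, 0.001]
wrist_force: [-0.7, 2.1, 7.2]
finger_gap: 0.0333
```

Call:
play_rows --series "0 0 0 -1 0 0 0;0 0 0 -2 0 0 0;0 0 0 -4 0 0 0;0 0 0 -5 0 0 0;0 0 0 -4 0 0 0;0 0 0 0 0 0 0"

```text
clock: 5.32
tcp_pos: [0.5026, -0.1124, 0.2126]
orientation: [0.004, 0.763, 0.646, 0.002]
wrist_force: [0.3, -1.0, -1.9]
finger_gap: 0.0329
```

```bash
python3 - <<'E'
from h import *
plan(.5066,.2765,.2,-13)
snap("wrist","w2")
E
```

```text
t 5.33 tcp [ 0.5026 -0.1124  0.2126] gap 0.0329 tilt 0.46
shift now-frame cm [38.42 -6.05  1.15] | after-turn frame cm [37.98 -8.36  1.26] turn z deg 3.47 q [-0.38  0.21 -0.19  1.17 -0.    1.36]
```

View pics/w2.png

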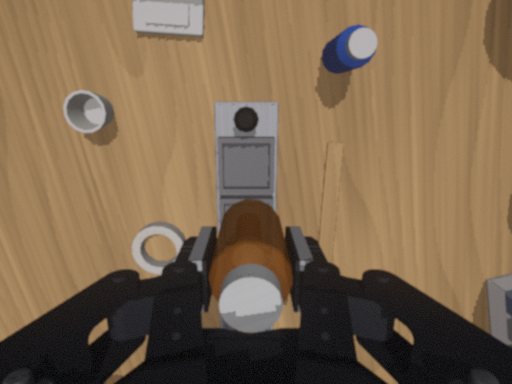

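Call:
play_rows --series "0 0 0 0 0 0 3.4;0 4.7 -1 0 0 0 0;0 4.7 -1 0 0 0 0;0 4.7 -1 0 0 0 0;0 4.7 -1 0 0 0 0;0 4.7 -1 0 0 0 0;0 4.7 -1 0 0 0 0;0 0 0 0 0 0 0;0 0 0 0 0 0 0"

```text
clock: 6.5
tcp_pos: [0.5042, 0.1766, 0.207]
orientation: [-0.0, 0.782, 0.623, -0.001]
wrist_force: [-0.6, -0.1, -1.7]
finger_gap: 0.0328
```

```bash
python3 - <<'E'
from h import *
plan(.5066,.2765,.2,-13)
snap("wrist","w3")
E
```

```text
t 6.5 tcp [0.5042 0.1766 0.207 ] gap 0.0328 tilt 0.14
shift now-frame cm [ 9.79 -1.99  0.7 ] | after-turn frame cm [ 9.79 -2.01  0.7 ] turn z deg 0.12 q [ 0.19  0.25 -0.14  1.18 -0.    1.98]
```

View pics/w3.png

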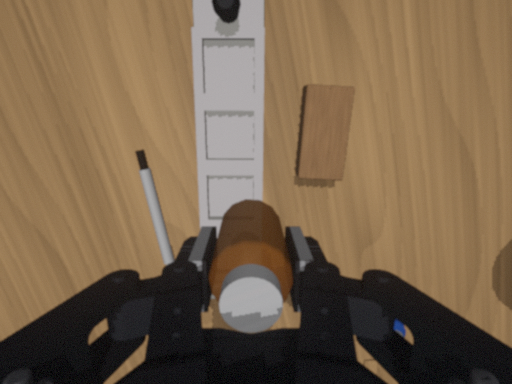

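The wrist view shows the white seats: the one next to the knob spans about (203–255, 39–94), the second (206–254, 112–160) and the third (208–254, 177–219).

```bash
python3 - <<'E'
from h import *
C=load("w3")
im=cv2.imread("pics/w3.png");cv2.imwrite("pics/w3z.png",cv2.resize(im[0:235,180:280],None,fx=2.5,fy=2.5,interpolation=cv2.INTER_CUBIC))
print(back(C,(229,67),.014),back(C,(230,136),.014),back(C,(230.5,198),.014))
c=np.array([.485,.183]);u=np.array([.2247,.9744]);v=np.array([.9744,-.2247])
for y in(.096,.032,-.032):
  s=c+u*y; print(s.round(4),proj(C,[[*(s+u*a+v*b),.019] for a,b in((.024,-.024),(.024,.024),(-.024,.024),(-.024,-.024))]).round(0).tolist())
E
```

```text
[0.50630448 0.27796926] [0.49165505 0.21501958] [0.47654762 0.15195643]
[0.5066 0.2765] [[202.0, 40.0], [255.0, 40.0], [255.0, 95.0], [204.0, 95.0]]
[0.4922 0.2142] [[205.0, 112.0], [255.0, 112.0], [255.0, 161.0], [207.0, 161.0]]
[0.4778 0.1518] [[207.0, 177.0], [255.0, 177.0], [254.0, 221.0], [209.0, 221.0]]
```

View pics/w3z.png

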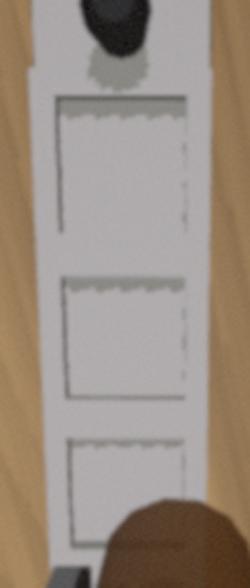

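Call:
play_rows --series "0 4.9 -1 0 0 0 0;0 4.9 -1 0 0 0 0;0 0 0 0 0 0 0;0 0 0 4 0 0 0;0 0 0 5 0 0 0;0 0 0 4 0 0 0;0 0 0 2 0 0 0;0 0 0 0.7 0 0 0;0 0 0 0 0 0 0;0 0 0 0 0 0 0"

```text
clock: 7.8
tcp_pos: [0.5085, 0.2764, 0.0523]
orientation: [0.0, 0.783, 0.623, 0.001]
wrist_force: [0.6, -0.7, -0.4]
finger_gap: 0.0333
```

```bash
python3 - <<'E'
from h import *
plan(.5066,.2770,.048,-13)
print(get_state()['wrist_force'])
E
```

```text
t 7.8 tcp [0.5085 0.2764 0.0523] gap 0.0333 tilt 0.11
shift now-frame cm [ 0.02 -0.2   0.43] | after-turn frame cm [ 0.02 -0.2   0.43] turn z deg 0.02 q [ 0.36  0.45 -0.26  0.86 -0.    2.16]
[ 0.59028652 -0.66063361 -0.39146932]
```

Call:
play_rows --series "0 0 -0.2 0.1 0 0 0;0 0 0 0.1 0 0 0;0 0 0 0 0 0 0;70 0 0 0 0 0 0;70 0 0 0 0 0 0;70 0 0 0 0 0 0;70 0 0 0 0 0 0;70 0 0 -2 0 0 0;70 0 0 -5 0 0 0;70 0 0 -5 0 0 0;70 0 0 -4 0 0 0;70 0 0 0 0 0 0"

```text
clock: 9.3
tcp_pos: [0.5076, 0.2781, 0.2134]
orientation: [0.001, 0.782, 0.623, 0.004]
wrist_force: [0.8, 0.2, 0.0]
finger_gap: 0.0598
```

```bash
python3 - <<'E'
from h import *
snap("top","t2"); im=cv2.imread("pics/t2.png"); cv2.imwrite("pics/t2z.png",cv2.resize(im[160:260,100:420],None,fx=2.5,fy=2.5))
snap("wrist","w4")
plan(.4915,-.172,.2,-9.6)
E
```

```text
t 9.4 tcp [0.5056 0.2773 0.2094] gap 0.0595 tilt 0.04
shift now-frame cm [-44.11   8.67   0.92] | after-turn frame cm [-44.54   6.1    0.94] turn z deg -3.32 q [ 0.36  0.33 -0.03  1.21  0.    2.16]
```

View pics/t2z.png

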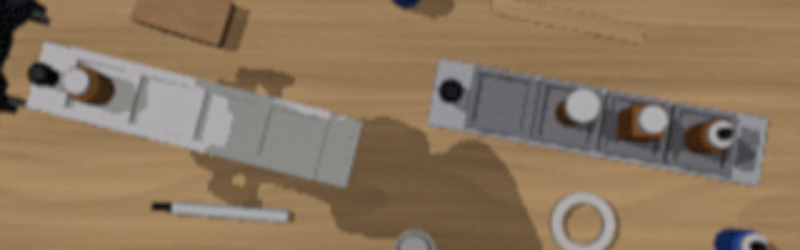

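View pics/w4.png

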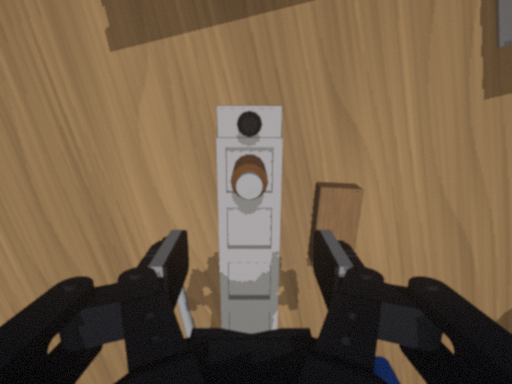

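Bottle b stands in the first rack seat, with its cap at (249,186) in the wrist view. Next is d.

Call:
play_rows --series "70 -4.9 0.96 0 0 0 0;70 -4.9 0.96 0 0 0 0;70 -4.9 0.96 0 0 0 0;70 -4.9 0.96 0 0 0 0;70 -4.9 0.96 0 0 0 0;70 -4.9 0.96 0 0 0 0;70 -4.9 0.96 0 0 0 0;70 -4.9 0.96 0 0 0 0;70 -4.9 0.96 0 0 0 0;70 0 0 0 0 0 -3.4;70 0 0 0 0 0 0;70 0 0 0 0 0 0"

```text
clock: 10.9
tcp_pos: [0.4906, -0.1712, 0.2082]
orientation: [-0.001, 0.763, 0.646, -0.0]
wrist_force: [-0.9, 0.7, 0.7]
finger_gap: 0.0599
```

```bash
python3 - <<'E'
from h import *
print("b", back(load("w4"),(249.5,186),.080))
plan(.4915,-.172,.048,-9.6)
E
```

```text
b [0.50613865 0.27777369]
t 10.9 tcp [ 0.4906 -0.1712  0.2082] gap 0.0599 tilt 0.12
shift now-frame cm [-0.08  0.13 16.02] | after-turn frame cm [-0.06  0.1  16.02] turn z deg 0.06 q [-0.49  0.22 -0.18  1.17  0.    1.25]
```

Call:
play_rows --series "70 0 0.1 4 0 0 0;70 0 0 5 0 0 0;70 0 0 4 0 0 0;70 0 0 2 0 0 0;70 0 0 1 0 0 0;70 0 0 0 0 0 0;0 0 0 0 0 0 0;0 0 0 0 0 0 0;0 0 0 0 0 0 0;0 0 0 0 0 0 0;0 0 0 0 0 0 0;0 0 0 0 0 0 0"

```text
clock: 12.4
tcp_pos: [0.4929, -0.1724, 0.0504]
orientation: [0.001, 0.763, 0.646, 0.001]
wrist_force: [-0.8, 1.2, 6.2]
finger_gap: 0.0256
```

Call:
play_rows --series "0 0 0 -1 0 0 0;0 0 0 -2 0 0 0;0 0 0 -4 0 0 0;0 0 0 -5 0 0 0;0 0 0 -4 0 0 0;0 0 0 0 0 0 0;0 0 0 0 0 0 0"

```text
clock: 13.28
tcp_pos: [0.4917, -0.1719, 0.2089]
orientation: [-0.0, 0.763, 0.646, -0.0]
wrist_force: [-0.3, 1.0, -1.2]
finger_gap: 0.0253
```

```bash
python3 - <<'E'
from h import *
snap("wrist","w5")
plan(.4920,.2145,.2,-13)
E
```

```text
t 13.32 tcp [ 0.4913 -0.1717  0.2082] gap 0.0256 tilt 0.12
shift now-frame cm [38.1  -6.32  0.86] | after-turn frame cm [37.65 -8.62  0.82] turn z deg 3.47 q [-0.49  0.23 -0.17  1.17  0.    1.25]
```

View pics/w5.png

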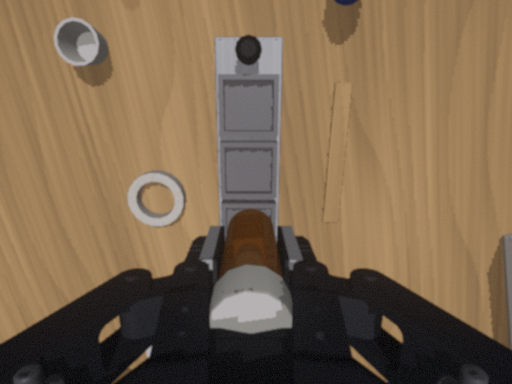

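Bottle d is held upright. I'll carry it to the second rack seat.

Call:
play_rows --series "0 0 0 0 0 0 3.4;0 4.7 -1.08 0 0 0 0;0 4.7 -1.08 0 0 0 0;0 4.7 -1.08 0 0 0 0;0 4.7 -1.08 0 0 0 0;0 4.7 -1.08 0 0 0 0;0 4.7 -1.08 0 0 0 0;0 4.7 -1.08 0 0 0 0;0 4.7 -1.08 0 0 0 0;0 0 0 0 0 0 0;0 0 0 0 0 0 0"

```text
clock: 14.7
tcp_pos: [0.4911, 0.2133, 0.2079]
orientation: [-0.0, 0.782, 0.623, -0.001]
wrist_force: [-0.1, -0.1, -0.7]
finger_gap: 0.0254
```

```bash
python3 - <<'E'
from h import *
plan(.4920,.2145,.052,-13)
E
```

```text
t 14.7 tcp [0.4911 0.2133 0.2079] gap 0.0254 tilt 0.17
shift now-frame cm [ 0.16  0.1  15.59] | after-turn frame cm [ 0.14  0.06 15.59] turn z deg 0.11 q [ 0.26  0.26 -0.14  1.18 -0.    2.06]
```

Call:
play_rows --series "0 0.1 0 4 0 0 0;0 0 0 5 0 0 0;0 0 0 4 0 0 0;0 0 0 2 0 0 0;0 0 0 0.6 0 0 0;0 0 0 0.1 0 0 0;0 0 0 0.1 0 0 0;0 0 0 0 0 0 0;0 0 0 0 0 0 0"

```text
clock: 15.82
tcp_pos: [0.4926, 0.2149, 0.0519]
orientation: [0.0, 0.782, 0.623, 0.001]
wrist_force: [0.2, 1.2, -0.7]
finger_gap: 0.0253
```

Call:
play_rows --series "70 0 0 0 0 0 0;70 0 0 0 0 0 0;70 0 0 0 0 0 0;70 0 0 0 0 0 0;70 0 0 -2 0 0 0;70 0 0 -5 0 0 0;70 0 0 -5 0 0 0;70 0 0 -4 0 0 0;70 0 0 0 0 0 0;70 0 0 0 0 0 0"

```text
clock: 17.08
tcp_pos: [0.4919, 0.2146, 0.2108]
orientation: [-0.0, 0.782, 0.623, -0.0]
wrist_force: [0.4, -0.5, -0.1]
finger_gap: 0.0598
```

```bash
python3 - <<'E'
from h import *
snap("wrist","w6")
plan(.4798,-.2335,.2,-9.6)
E
```

```text
t 17.12 tcp [0.4915 0.2145 0.2101] gap 0.0599 tilt 0.11
shift now-frame cm [-43.93   8.88   1.04] | after-turn frame cm [-44.37   6.32   1.01] turn z deg -3.32 q [ 0.26  0.26 -0.13  1.19  0.    2.06]
```

View pics/w6.png

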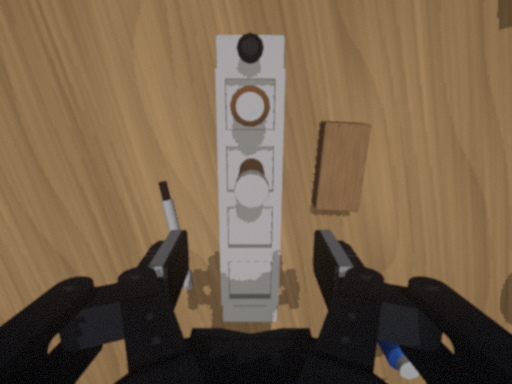

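d stands in the second seat. I'll move back towards c and stop briefly to look at c and a.

Call:
play_rows --series "70 -5.1 1.04 0 0 0 0;70 -5.1 1.04 0 0 0 0;70 -5.1 1.04 0 0 0 0;70 -5.1 1.04 0 0 0 0;70 -5.1 1.04 0 0 0 0;70 -5.1 1.04 0 0 0 0;70 -5.1 1.04 0 0 0 0;70 -5.1 1.04 0 0 0 0;70 0 0 0 0 0 -3.4;70 0 0 0 0 0 0;70 0 0 0 0 0 0"

```text
clock: 18.5
tcp_pos: [0.4816, -0.2008, 0.2103]
orientation: [-0.001, 0.763, 0.646, -0.0]
wrist_force: [0.8, 0.0, -0.1]
finger_gap: 0.06
```

```bash
python3 - <<'E'
from h import *
snap("wrist","w7")
im=cv2.imread("pics/w7.png");cv2.imwrite("pics/w7z.png",cv2.resize(im[120:330,180:330],None,fx=2.8,fy=2.8,interpolation=cv2.INTER_CUBIC))
plan(.4798,-.2335,.048,-9.6)
E
```

```text
t 18.55 tcp [ 0.4818 -0.2007  0.2106] gap 0.0598 tilt 0.08
shift now-frame cm [-3.28  0.37 16.26] | after-turn frame cm [-3.27  0.35 16.26] turn z deg 0.1 q [-0.55  0.23 -0.17  1.18  0.    1.19]
```

View pics/w7z.png

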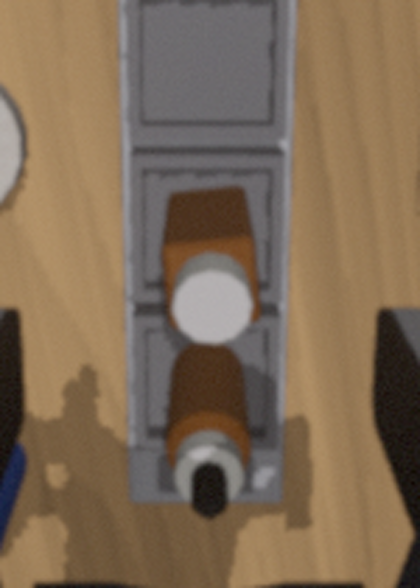

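c's sides are turned about −5.5° relative to the tool: its shoulder edge runs from (165,243) to (250,235) in the zoom.

```bash
python3 - <<'E'
from h import *
C=load("w7")
print("c",back(C,(255,228.2),.093),"a",back(C,(254.6,292.5),.100), "a collar",back(C,(254.6,287.5),.078))
plan(.4798,-.2335,.050,-4.1)
E
```

```text
c [ 0.47963271 -0.23343483] a [ 0.47011693 -0.28842039] a collar [ 0.46884766 -0.29771723]
t 18.55 tcp [ 0.4818 -0.2007  0.2106] gap 0.0598 tilt 0.08
shift now-frame cm [-3.28  0.37 16.06] | after-turn frame cm [-3.29  0.04 16.06] turn z deg -5.4 q [-0.55  0.23 -0.17  1.18  0.    1.19]
```

Call:
play_rows --series "70 -3.3 0.37 0 0 0 0;70 0 0 4 0 0 -5.4;70 0 0 5 0 0 0;70 0 0 4 0 0 0;70 0 0 2 0 0 0;70 0 0 0.8 0 0 0;70 0 0 0 0 0 0;0 0 0 0 0 0 0;0 0 0 0 0 0 0;0 0 0 0 0 0 0;0 0 0 0 0 0 0;0 0 0 0 0 0 0"

```text
clock: 20.05
tcp_pos: [0.481, -0.2351, 0.0544]
orientation: [0.001, 0.732, 0.681, 0.0]
wrist_force: [-0.4, 1.6, 5.9]
finger_gap: 0.0294
```

Call:
play_rows --series "0 0 0 -1 0 0 0;0 0 0 -2 0 0 0;0 0 0 -4 0 0 0;0 0 0 -5 0 0 0;0 0 0 -4 0 0 0;0 0 0 0 0 0 0;0 0 0 0 0 0 0"

```text
clock: 20.92
tcp_pos: [0.4798, -0.2345, 0.2129]
orientation: [-0.0, 0.732, 0.681, -0.0]
wrist_force: [-0.3, 0.5, -0.6]
finger_gap: 0.0299
```

```bash
python3 - <<'E'
from h import *
snap("wrist","w8")
plan(.4774,.1520,.2,-13)
E
```

```text
t 20.98 tcp [ 0.4795 -0.2343  0.2121] gap 0.0299 tilt 0.13
shift now-frame cm [38.51 -2.98  1.26] | after-turn frame cm [37.59 -8.89  1.21] turn z deg 8.87 q [-0.6   0.25 -0.13  1.19  0.    1.04]
```

View pics/w8.png

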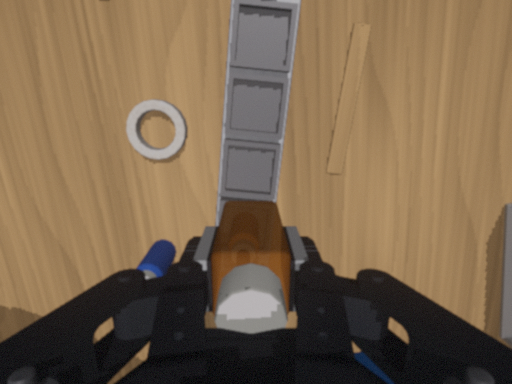

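Call:
play_rows --series "0 0 0 0 0 0 8.8;0 4.7 -1.11 0 0 0 0;0 4.7 -1.11 0 0 0 0;0 4.7 -1.11 0 0 0 0;0 4.7 -1.11 0 0 0 0;0 4.7 -1.11 0 0 0 0;0 4.7 -1.11 0 0 0 0;0 4.7 -1.11 0 0 0 0;0 4.7 -1.11 0 0 0 0;0 0 0 0 0 0 0;0 0 0 0 0 0 0"

```text
clock: 22.35
tcp_pos: [0.4769, 0.1513, 0.212]
orientation: [-0.0, 0.782, 0.623, -0.001]
wrist_force: [-0.3, 0.4, -1.5]
finger_gap: 0.0298
```

```bash
python3 - <<'E'
from h import *
plan(.4774,.1520,.056,-13)
E
```

```text
t 22.35 tcp [0.4769 0.1513 0.212 ] gap 0.0298 tilt 0.15
shift now-frame cm [ 0.1   0.07 15.6 ] | after-turn frame cm [ 0.07  0.03 15.6 ] turn z deg 0.11 q [ 0.15  0.19 -0.21  1.17 -0.    1.94]
```

Call:
play_rows --series "0 0 0 4 0 0 0;0 0 0 5 0 0 0;0 0 0 4 0 0 0;0 0 0 2 0 0 0;0 0 0 0.6 0 0 0;0 0 0 0.1 0 0 0;0 0 0 0.1 0 0 0;0 0 0 0 0 0 0;0 0 0 0 0 0 0"

```text
clock: 23.48
tcp_pos: [0.4782, 0.1518, 0.0559]
orientation: [0.0, 0.782, 0.623, 0.001]
wrist_force: [-0.3, -0.5, -1.0]
finger_gap: 0.0299
```

Call:
play_rows --series "70 0 0 0 0 0 0;70 0 0 0 0 0 0;70 0 0 0 0 0 0;70 0 0 0 0 0 0;70 0 0 -2 0 0 0;70 0 0 -5 0 0 0;70 0 0 -5 0 0 0;70 0 0 -4 0 0 0;70 0 0 0 0 0 0;70 0 0 0 0 0 0"

```text
clock: 24.72
tcp_pos: [0.4774, 0.1516, 0.2147]
orientation: [-0.0, 0.782, 0.623, -0.0]
wrist_force: [-0.4, -0.9, -0.5]
finger_gap: 0.06
```

```bash
python3 - <<'E'
from h import *
snap("wrist","w9")
plan(.4690,-.2960,.055,-9.6)
E
```

```text
t 24.77 tcp [0.477  0.1515 0.214 ] gap 0.0597 tilt 0.12
shift now-frame cm [-43.78   9.26  15.91] | after-turn frame cm [-44.26   6.68  15.9 ] turn z deg -3.32 q [ 0.15  0.19 -0.21  1.18  0.    1.94]
```

View pics/w9.png

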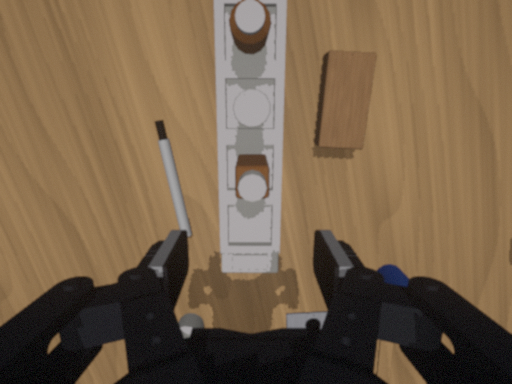

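Bottle c stands square in the third seat. Last is a.

Call:
play_rows --series "70 -4.9 1.03 0 0 0 0;70 -4.9 1.03 0 0 0 0;70 -4.9 1.03 0 0 0 0;70 -4.9 1.03 0 0 0 0;70 -4.9 1.03 0 0 0 0;70 -4.9 1.03 0 0 0 0;70 -4.9 1.03 0 0 0 0;70 -4.9 1.03 0 0 0 0;70 -4.5 0.95 0 0 0 0;70 0 0 0 0 0 -3.4;70 0 0 0 0 0 0;70 0 0 0 0 0 0"

```text
clock: 26.28
tcp_pos: [0.4692, -0.2941, 0.2142]
orientation: [-0.001, 0.763, 0.646, -0.0]
wrist_force: [1.4, 0.9, 0.6]
finger_gap: 0.06
```

```bash
python3 - <<'E'
from h import *
snap("wrist","w10")
im=cv2.imread("pics/w10.png")
plan(.469,-.295,.055,-9.6)
E
```

```text
t 26.32 tcp [ 0.4694 -0.294   0.2146] gap 0.0599 tilt 0.08
shift now-frame cm [-1.200e-01 -1.000e-02  1.596e+01] | after-turn frame cm [-0.1  -0.02 15.96] turn z deg 0.08 q [-0.7   0.29 -0.08  1.21  0.    1.03]
```

View pics/w10.png

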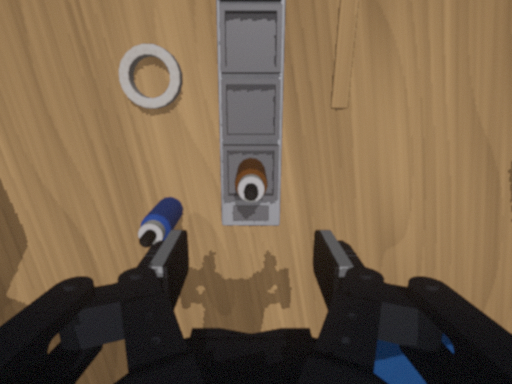

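```bash
python3 - <<'E'
from h import *
C=load("w10")
print("a",back(C,(251,191.5),.1),back(C,(251,187.5),.078)); p=back(C,(148.5,238.5),.09);print("blue teat",p,back(C,(151,231),.07))
a=np.radians(-9.6);Y=np.array([np.cos(a),np.sin(a)]);X=np.array([-Y[1],Y[0]])
print((p-[.469,-.295])@Y,(p-[.469,-.295])@X)
E
```

```text
a [ 0.46939074 -0.29421036] [ 0.46896478 -0.29687149]
blue teat [ 0.37545257 -0.32364765] [ 0.37113224 -0.32453263]
-0.08745986490027648 -0.04384725821746256
```

Call:
play_rows --series "70 -0.1 0 4 0 0 0;70 0 0 5 0 0 0;70 0 0 4 0 0 0;70 0 0 2 0 0 0;70 0 0 0.8 0 0 0;70 0 0 0 0 0 0;0 0 0 0 0 0 0;0 0 0 0 0 0 0;0 0 0 0 0 0 0;0 0 0 0 0 0 0;0 0 0 0 0 0 0;0 0 0 0 0 0 0"

```text
clock: 27.82
tcp_pos: [0.4702, -0.2965, 0.0585]
orientation: [0.001, 0.763, 0.646, 0.0]
wrist_force: [-0.2, -0.0, 5.7]
finger_gap: 0.029
```

Call:
play_rows --series "0 0 0 -1 0 0 0;0 0 0 -2 0 0 0;0 0 0 -4 0 0 0;0 0 0 -5 0 0 0;0 0 0 -4 0 0 0;0 0 0 0 0 0 0;0 0 0 0 0 0 0"

```text
clock: 28.7
tcp_pos: [0.4691, -0.2956, 0.2168]
orientation: [-0.0, 0.763, 0.646, -0.0]
wrist_force: [-0.8, 0.1, -0.7]
finger_gap: 0.0288
```

```bash
python3 - <<'E'
from h import *
snap("wrist","w11")
plan(.4630,.0895,.2,-13)
E
```

```text
t 28.75 tcp [ 0.4687 -0.2953  0.216 ] gap 0.0289 tilt 0.14
shift now-frame cm [37.85 -6.93  1.67] | after-turn frame cm [37.36 -9.22  1.6 ] turn z deg 3.48 q [-0.71  0.29 -0.08  1.21  0.    1.03]
```

View pics/w11.png

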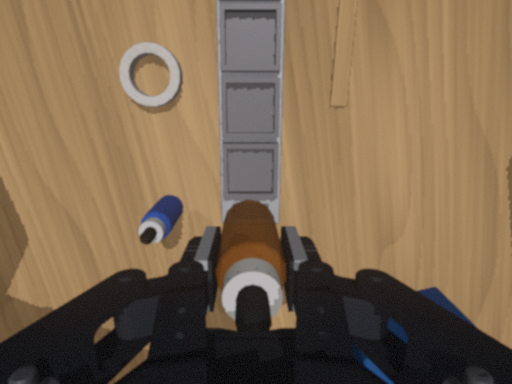

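Bottle a is held upright, and the blue bottle hasn't moved.

Call:
play_rows --series "0 0 0 0 0 0 3.4;0 4.7 -1.15 0 0 0 0;0 4.7 -1.15 0 0 0 0;0 4.7 -1.15 0 0 0 0;0 4.7 -1.15 0 0 0 0;0 4.7 -1.15 0 0 0 0;0 4.7 -1.15 0 0 0 0;0 4.7 -1.15 0 0 0 0;0 4.6 -1.15 0 0 0 0;0 0 0 0 0 0 0;0 0 0 0 0 0 0"

```text
clock: 30.12
tcp_pos: [0.4629, 0.0901, 0.2161]
orientation: [-0.001, 0.782, 0.623, -0.001]
wrist_force: [-0.4, -0.5, -1.0]
finger_gap: 0.0288
```

```bash
python3 - <<'E'
from h import *
plan(.4630,.0897,.060,-13)
E
```

```text
t 30.12 tcp [0.4629 0.0901 0.2161] gap 0.0288 tilt 0.14
shift now-frame cm [-0.02  0.05 15.61] | after-turn frame cm [-0.03  0.02 15.61] turn z deg 0.12 q [ 0.02  0.13 -0.27  1.17 -0.    1.82]
```

Call:
play_rows --series "0 0 0 4 0 0 0;0 0 0 5 0 0 0;0 0 0 4 0 0 0;0 0 0 2 0 0 0;0 0 0 0.6 0 0 0;0 0 0 0.1 0 0 0;0 0 0 0.1 0 0 0;0 0 0 0 0 0 0;0 0 0 0 0 0 0"

```text
clock: 31.25
tcp_pos: [0.4641, 0.0903, 0.0599]
orientation: [0.0, 0.782, 0.623, 0.001]
wrist_force: [-0.1, 0.7, -1.5]
finger_gap: 0.0289
```

Call:
play_rows --series "70 0 0 0 0 0 0;70 0 0 0 0 0 0;70 0 0 0 0 0 0;70 0 0 0 0 0 0;70 0 0 -2 0 0 0;70 0 0 -5 0 0 0;70 0 0 -5 0 0 0;70 0 0 -4 0 0 0;70 -5 0 0 0 0 0;70 -5 0 0 0 0 0;70 -5 0 0 0 0 0;70 0 0 0 0 0 0"

```text
clock: 32.75
tcp_pos: [0.4296, -0.0586, 0.2193]
orientation: [0.0, 0.784, 0.621, -0.0]
wrist_force: [-1.0, 0.6, -0.5]
finger_gap: 0.0596
```

```bash
python3 - <<'E'
from h import *
plan(.463,.09,.2,-13)
snap("scene","s12");snap("top","t12");snap("wrist","w12")
im=cv2.imread("pics/s12.png");a=cv2.resize(im[150:230,240:390],None,fx=5,fy=5,interpolation=cv2.INTER_CUBIC)
cv2.imwrite("pics/s12z.png",a)
im=cv2.imread("pics/t12.png");cv2.imwrite("pics/t12z.png",cv2.resize(im[165:245,100:260],None,fx=5,fy=5,interpolation=cv2.INTER_CUBIC))
E
```

```text
t 32.75 tcp [ 0.4296 -0.0586  0.2193] gap 0.0596 tilt 0.03
shift now-frame cm [15.23 -0.15  1.93] | after-turn frame cm [15.23 -0.08  1.93] turn z deg -0.23 q [-0.32  0.05 -0.35  1.17 -0.    1.48]
```

View pics/s12z.png

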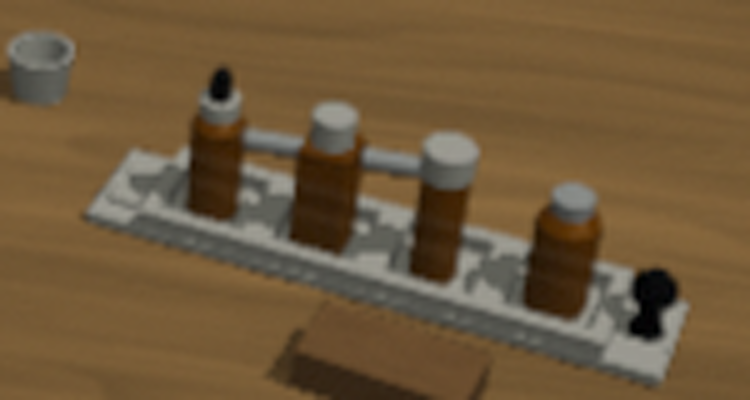

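View pics/t12z.png

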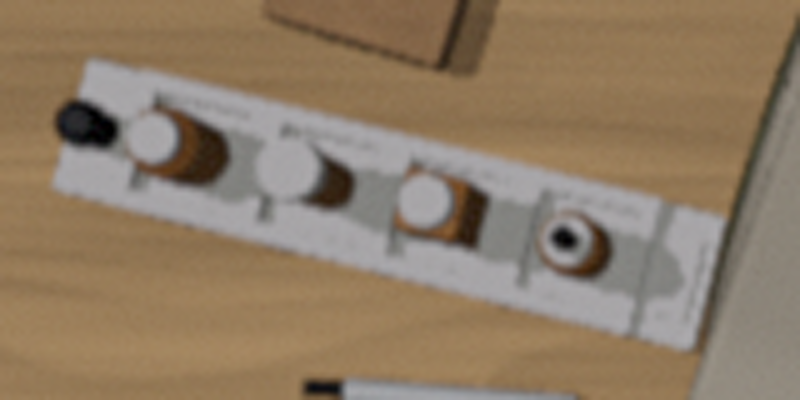

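View pics/w12.png

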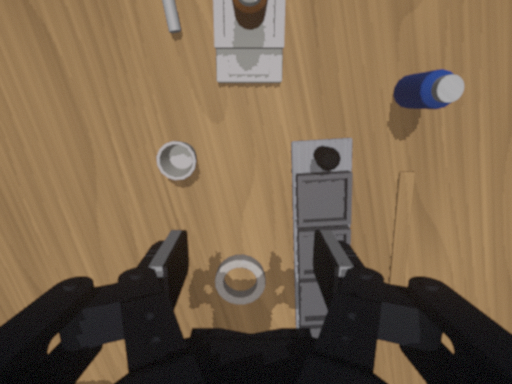

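All four bottles stand upright in the rack, in the order b, d, c, a from the knob. The gripper is clear of everything, so I'm handing in.

```bash
python3 - <<'E'
from workcell import workorder
print(workorder.hand_in())
E
```

```text
the job is handed in; nothing more can be done
None
```

All four amber bottles are in the white rack, one to a seat and upright. From the rack's knob they stand b (short vial), d (tube), c (square), a (dropper), the same order as in the grey row. I handed the job in at about 33 s of the 106 s allowed.

- **Final pictures:** the scene and top views show every bottle upright inside its own seat and released, with the gripper well clear. The wrist view shows the grey seats in view empty. The blue look-alikes were not touched.
- **Forces:** the highest reading reported was about 7 N at the wrist, while the jaws closed on b.
- **Disagreements:** the top and wrist cameras differed by about 3 mm on where some bottles stood along the row, and up to about 9 mm on a's. I averaged or re-measured, and the seats leave at least 7 mm of play.
- **Not measured:** I judged that the bottles rest on their seat floors from the pictures and the release heights. Each was let go within about 2 mm of its grasp height.

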